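# Fit the repair patch and poise the chisel over it

## Robot

A 6-joint arm with a two-finger parallel gripper is mounted at the origin on the work surface. World frame = base frame: x ahead of the robot, y to its left, z up, the work surface at z = 0. Lengths are in m, angles in rad, forces in N, time in s.
With the tool pointing down it reaches from about 0.325 to 0.75 m from the base axis. Payload 7.6 kg.
Tool frame: the origin (TCP) lies at the centre of the arm's flange, where the gripper is bolted on; the fingertips stand 173 mm ahead of it and the grasp point (between the pads) lies 155 mm ahead of it (r.tip_extent is the distance from the TCP to the fingertips, in m); z points along the fingers, x is the direction in which the jaws open and shut, and the axes are right-handed (so a half turn about z gives the same grasp; the last joint's range is limited). The gripper opens to 85 mm and grips with 20 to 120 N. Pads are 22 mm wide; open, the fingers measure 114 mm over their backs; the gripper's body (76 mm by 85 mm) begins 54 mm behind the grasp point. The pads swing forward as they close: fully open they stand 13 mm farther back than shut.
Start: joints at [1.084, 0.052, 1.401, -0, 1.689, -0.07], TCP at [0.213, 0.48, 0.405] pointing down, gripper open.
Joint ranges: [-2.9, 2.9], [-0.91, 2.17], [0.12, 2.37], [-1.06, 4.2], [0.26, 2.73], [-2.93, 2.93]. Speed limits (rad/s): [2.57, 2.57, 3.01, 3.14, 3.14, 3.14].

## Interface

Orientations are given as [roll, pitch, yaw] about the fixed x, y, z axes, in that order (R = Rz(yaw) Ry(pitch) Rx(roll)).
In Python, from station import r gives the robot as it stands.
- The arm moves only by the tool step_arm, never from a script. Its argument "moves" is a list of rows, each an object of numbers: "rx", "ry", "rz": the turn, a rotation vector about the tool's x, y, z normalised to -1 to 1, where 1 is 180 degrees; "dx", "dy", "dz": the shift along the tool's x, y, z normalised to -1 to 1, where 1 is 0.25 m; "jaw": the opening in per cent of the stroke, from 0 (shut) to 100 (fully open). A call has 1 to 20 rows; each row is the pose to reach, as a shift and turn from the pose measured when the call began, along the tool's axes at that moment, turning the shorter way round; what a row does not reach only later rows make up. A row lasts 1/10 s, in which the tool goes at most 50 mm and 8.59 degrees, less where a joint would pass 70% of its speed; a pose out of reach is approached as far as the arm can. A call with a number of a shift or a turn outside -1 to 1 is refused whole. A call with a gripper value outside its range is refused whole. The fingers move at their own pace and stop on an object; the grip force is fixed at half the most. Time passes only in rows, so rows that repeat a pose let the fingers close. It gives the time, the measured TCP pose, the force and the opening at its end, in the units of the state.
- r.observe(): the state, without advancing time (a new reading comes with each control period).
- r.camera(name): name is "scene" or "top" or "wrist"; returns a dict with "img" (420x560x3 uint8, red, green, blue), "mtx" (3x3 intrinsics, pixels), "k1" (the pictures are not rectified: a ray, as slopes to the right and down, at radius r is drawn at 1 + k1 r^2 times it, then the intrinsics apply), "rvec" (rotation vector, rad) and "tvec" (3), from world to camera coordinates, as OpenCV has them. Camera axes: x right, y down, z forward; pixel columns grow to the right and rows downward; lengths in m; the calibration is good to about 2 mm. A picture is of the moment at which its call begins. There is no depth.
- r.job_done(): hands the job in, once; it reports no verdict.
The state is a dict: "time_s": time; "joints": joint angles; "joint_vel": joint speeds; "tau": joint torques, N m; "tcp_pos": TCP position; "eef_rot": TCP orientation; "force": force on the tool from outside, world axes, zero at the start; "wrist_torque": the same for the moment, N m; "gripper_width": opening from 0.0 (shut) to 1.0 (fully open).
Only numpy, scipy, OpenCV 4.12 (cv2) and the standard library are available. Lean on these libraries where they do the work, as an engineer would, in place of code of your own. Each camera call takes 0.05 s, during which the arm holds its last target. There are 200 camera calls.

## Task

This printing block is being repaired: pick up the wood patch, the smaller of the two rectangular pieces lying on the bench, set it in the rectangular recess cut in the block's face and press it firmly home until it is flush. Then draw the hooped flat chisel up out of the rack, tip it to a carving slant of about 45 degrees with its handle leaning back towards the robot and its cutting edge level, and hold it with the edge about 3 cm above the middle of the patch, touching nothing but the gripper. Finish while still holding it there, ready for the first cut, and leave the other tools and pieces of wood where they are.

Things in the scene. Friction and masses are not known exactly. Their poses are not given: they have to be found in the camera images.
- block: pale wooden slab with dark carved leaf sprays, 160 (x) by 200 (y) mm and 45 mm thick, lying fast on a 12 mm bench-hook board of 230 by 225 mm with a low fence on the far side; it does not move. Origin on the bench surface below the slab's middle, z up, the face at z = 57 mm; its +x points away from the robot give or take 0.3 rad. The carving does not stand proud.
- recess (a point): centre of the mouth of the rectangular recess in the block's face, 57 mm above the bench. The recess is 59 mm along the block's x, 39 mm along its y and 16 mm deep, with upright walls and a flat floor; nothing stands up beside it on the face. Axes as the block's.
- patch: loose rectangular wood patch, 56 (its x) by 36 (its y) by 16 (z) mm, the lowest 3 mm stepped in 1 mm all round, about 24 g, lying flat on the bench left of the block at any yaw; origin at the centre of its underside, z up. Fits the recess with 1.5 mm of play on each side, either way round, its top then flush with the face. The smaller of the two rectangular loose pieces.
- chisel: flat chisel, 130 g, handle up in any one of the rack's slots. Origin on its axis under the 24 mm collar (6 mm high) on the rack's top; z along the axis to the handle's end, y along the cutting edge. Blade 16 (y) by 4 mm, 80 mm long below; round handle 27 to 28 mm thick 45 to 80 mm above the origin, 111 mm tall with a steel hoop at its end, the tallest. Balances 25 mm above the origin.
- chisel_edge (a point): middle of the chisel's cutting edge, 80 mm below the chisel's origin on its axis; axes as the chisel's.
- chisel_butt (a point): top of the chisel's handle, 111 mm above the chisel's origin on its axis; axes as the chisel's.
- rack: wooden tool rack, right of the block, 75 (x) by 250 (y) by 100 (z) mm, does not move: a top board 18 mm thick on two end panels, open at front, over a base. Three slots through the top board at y = -75, 0 and 75 mm, each 7 mm (x) by 19 mm (y), so a tool's blade has 1.5 mm of play. Origin on the bench below its middle, x away from the robot give or take 0.25 rad.
- gouge: bystander: narrow gouge with a short mushroom-shaped palm handle, standing in a slot of the rack; 66 mm tall above the rack; origin on its axis at the rack's top.
- awl: bystander: round awl with a pear-shaped handle without hoop, standing in a slot of the rack; 80 mm tall above the rack; origin on its axis at the rack's top.
- offcut: bystander: larger rectangular piece of the same wood as the patch, 90 by 46 by 26 mm, lying left of the block; too big for the recess; origin at the centre of its underside.
- plug: bystander: upright round wooden plug, 28 mm in diameter, 30 mm tall, in front of the block; origin at the centre of its underside.
- mallet: bystander: squared wooden beam mallet, 295 mm long, 52 mm high, lying near the robot at the right; origin under the joint of head and handle.
- stamp: bystander: finished round stamp with a turned handle, 76 mm in diameter, 78 mm tall, standing beyond the block to the left; origin at the centre of its underside.
- brush: bystander: bench brush, 255 mm long, 46 mm high, lying beyond the block to the right; origin under its bristles.
Not all that is in view belongs to the job. What is shaped like the patch but blue or white is not meant.

How it is judged:
On the way, in this order (a step that is already met when the one before it is completed fails the run):
1. the patch is in the recess, flush, and pressed down with more than 2 N (horizontal distance between patch and recess below 0.004 m and z of patch in the frame of recess below -0.0145 m and angle between the x axis of patch and the x axis of block, either way round below 0.15 rad and angle between patch's own z axis and vertical below 0.06 rad and contact force between the fingers and patch above 2 N), for 0.1 s.
2. the chisel is drawn clear out of the rack, held by the gripper (z of chisel_edge in the frame of rack above 0.102 m and contact force between the fingers and chisel above 1 N and contact force between chisel and rack below 0.1 N), for 0.1 s.
At the end, for the whole second after the job is handed in: Patch in the recess within 4 mm and 0.15 rad, flush to 1.5 mm; chisel held still by the gripper alone, 32 to 58 degrees from vertical, edge level within 20 degrees, handle top at least 60 mm nearer than the recess, edge within 15 mm of the recess centre and 12 to 55 mm above the face (horizontal distance between patch and recess below 0.004 m and z of patch in the frame of recess below -0.0145 m and angle between the x axis of patch and the x axis of block, either way round below 0.15 rad and angle between patch's own z axis and vertical below 0.06 rad and contact force between the fingers and chisel above 1 N and contact force between chisel and rack below 0.1 N and contact force between chisel and block below 0.1 N and contact force between chisel and patch below 0.1 N and angle between chisel's own z axis and vertical between 0.56 and 1.01 rad and angle between chisel's own y axis and vertical between 1.22 and 1.92 rad and x of chisel_butt in the frame of recess below -0.06 m and horizontal distance between chisel_edge and recess below 0.015 m and z of chisel_edge in the frame of recess between 0.012 and 0.055 m and linear speed of chisel below 0.03 m/s); the arm keeps its last pose, push and grip.
It fails at once if the gouge or the awl is pulled from its slot or displaced by more than 25 mm (distance of any of gouge, awl from where it was at the start of the episode above 0.025 m).
It fails at once if another piece of wood, the mallet, the stamp or the brush is displaced by more than 30 mm (distance of any of offcut, plug, mallet, stamp, brush from where it was at the start of the episode above 0.03 m).
It also fails if it takes over 56 s, if anything falls off the work surface, if the arm or the gripper's body presses on something with over 40 N, if the wrist force passes 120 N, or if a joint passes its speed limit or range.

## Working session

There is one attempt and no reset: what is moved stays moved. The work goes in short steps, Python scripts to look and compute and a tool call to move; the robot and the scene stay as the last step left them, time stands still between calls to the robot, and variables do not carry over. Pictures are saved under pics/ and viewed, about 8 in all and at most 12, crops included, and the job is handed in when it is done.

Besides the shell and the picture viewer there is one more tool, called after "Request:" by a JSON object that holds its "api" and its "payload". step_arm: Moves the arm, as the interface text tells. Scaled input: -1 to 1 covers 0.25 m each way for a shift and 180 degrees each way for a turn. Its arguments: {"type":"object","properties":{"moves":{"type":"array"}},"required":["moves"]}

```bash
ls; mkdir -p pics; cat > h.py <<'E'
import numpy as np, cv2
from station import r
from scipy.spatial.transform import Rotation as R
def snap(n,f=None):
    c=r.camera(n)
    if f: cv2.imwrite('pics/'+f,c['img'][:,:,::-1])
    return c
def ray(c,px):
    p=np.atleast_2d(np.array(px,float))
    K=c['mtx']; d=np.array([c['k1'],0,0,0,0],float)
    u=cv2.undistortPoints(p[:,None],K,d)[:,0]
    M=cv2.Rodrigues(np.array(c['rvec'],float))[0]
    D=np.c_[u,np.ones(len(u))]@M
    return -M.T@np.array(c['tvec'],float).ravel(),D
def plane(c,px,z):
    o,D=ray(c,px); return o+D*((z-o[2])/D[:,2])[:,None]
def proj(c,P):
    return cv2.projectPoints(np.atleast_2d(np.array(P,float)),np.array(c['rvec'],float),np.array(c['tvec'],float),c['mtx'],np.array([c['k1'],0,0,0,0],float))[0][:,0]
def rel(pos,Rt,st=None):
    # shift/turn in normalised tool units to reach TCP pos, rotation Rt
    s=st or r.observe(); R0=R.from_euler('xyz',s['eef_rot'])
    return (R0.inv().apply(np.array(pos)-s['tcp_pos'])/0.25).round(4),((R0.inv()*Rt).as_rotvec()/np.pi).round(4)
E
python3 - <<'E'
from h import *
import pickle
cs={n:snap(n) for n in('scene','top','wrist')}
pickle.dump(cs,open('c0.pkl','wb'))
cv2.imwrite('pics/top0.png',cs['top']['img'][:,:,::-1])
cv2.imwrite('pics/scene0.png',cs['scene']['img'][:,:,::-1])
for n in cs: print(n,*ray(cs[n],[[280,210]]))
print(r.observe())
E
```

```text
pics
scene [ 1.40463668 -0.25211221  0.75934869] [[-0.78513841  0.25543717 -0.56432098]]
top [ 0.40509197 -0.00207319  1.44726613] [[ 0.12138802 -0.01604362 -0.99256324]]
wrist [0.13920336 0.51186746 0.37211774] [[ 0.28235205 -0.13091041 -0.95034359]]
{'time_s': 0.15, 'joints': array([ 1.08367060e+00,  5.26765559e-02,  1.40147372e+00, -1.09703764e-05,
        1.68859659e+00, -7.03082221e-02]), 'joint_vel': array([ 3.63922750e-05, -2.56626813e-03, -1.78488392e-03, -1.80797328e-03,
        4.51653747e-04,  6.28087903e-05]), 'tau': array([-5.89954034e-04, -3.81951177e+01, -3.60424197e+01, -1.73136450e-04,
        4.58752736e-03,  1.01473969e-05]), 'tcp_pos': array([0.21252158, 0.48003874, 0.40408289]), 'eef_rot': array([-3.14152244e+00,  1.15213148e-03,  1.15397758e+00]), 'force': array([-0.32186023,  0.58546792,  0.46369579]), 'wrist_torque': array([-0.00588026, -0.00978713, -0.02011114]), 'gripper_width': 1.000469814800374}
```

View pics/top0.png

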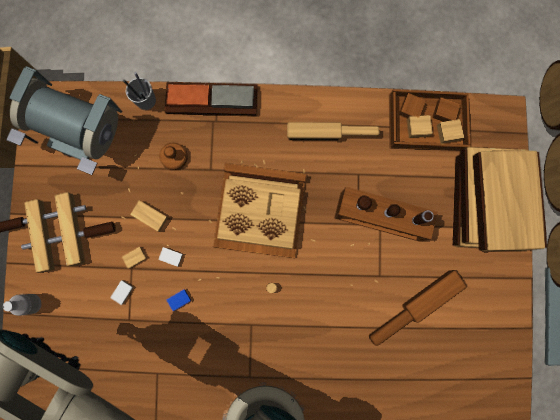

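View pics/scene0.png

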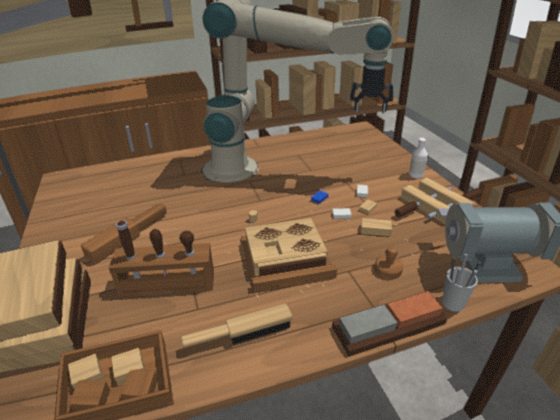

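The loose rectangles in the top view that could be mistaken for each other are:
- larger wood piece at (149,216): the offcut
- smaller wood piece at (133,257): the patch, chosen
- white pieces at (171,257) and (121,292), and a blue one at (179,300): decoys

The recess is at about (276,203). Among the rack tools at (366,203), (395,211) and (428,217), the last has the steel hoop, so it is the chisel. Next I measure and check a crop.

```bash
python3 - <<'E'
from h import *
import pickle
cs=pickle.load(open('c0.pkl','rb')); c=cs['top']; im=c['img']
# patch: colour mask near (133,257)
def blob(x0,y0,x1,y1,z,thr=2):
    sub=im[y0:y1,x0:x1]; g=cv2.cvtColor(sub,cv2.COLOR_RGB2GRAY)
    t,m=cv2.threshold(g,0,255,cv2.THRESH_OTSU)
    cn=max(cv2.findContours(m,cv2.RETR_EXTERNAL,cv2.CHAIN_APPROX_NONE)[0],key=cv2.contourArea)[:,0]+[x0,y0]
    P=plane(c,cn,z)[:,:2]; return cv2.minAreaRect((P*1000).astype(np.float32)),t
print('patch',blob(115,242,152,272,.016))
print('offcut',blob(125,195,175,235,.026))
print('block',blob(210,170,310,255,.057))
for p in[(276,203),(274,192),(285,196)]: print(p,plane(c,[p],.057))
print('hoop',plane(c,[(428,217)],.211), 'gouge/awl',plane(c,[(395,211)],.18),plane(c,[(366,203)],.166))
a=cv2.resize(im[235:280,105:190],None,fx=4.7,fy=4.7,interpolation=cv2.INTER_CUBIC)
b=cv2.resize(im[165:260,205:315],None,fx=3.6,fy=3.6,interpolation=cv2.INTER_CUBIC)
d=cv2.resize(im[175:250,325:450],None,fx=3.2,fy=3.2)
s=cs['scene']['img']; e=cv2.resize(s[210:300,100:220],None,fx=3,fy=3)
o=np.zeros((600,800,3),np.uint8)
for q,x,y in((a,0,0),(b,400,0),(d,0,345),(e,400,345)):
    q=q[:600-y,:800-x]; o[y:y+q.shape[0],x:x+q.shape[1]]=q
cv2.imwrite('pics/crop1.png',o[:,:,::-1])
E
```

```text
patch (((438.4479675292969, 372.16754150390625), (36.98936080932617, 55.552696228027344), 30.420618057250977), 133.0)
offcut (((553.2036743164062, 335.557373046875), (88.9682388305664, 47.05806350708008), 60.85816955566406), 133.0)
block (((571.0383911132812, 32.14100646972656), (200.3537139892578, 170.40829467773438), 83.91117858886719), 123.0)
(276, 203) [[ 0.59353314 -0.01341263  0.057     ]]
(274, 192) [[ 0.62293778 -0.00725676  0.057     ]]
(285, 196) [[ 0.61304174 -0.03683608  0.057     ]]
hoop [[ 0.54978842 -0.37653638  0.211     ]] gouge/awl [[ 0.56585216 -0.30338414  0.18      ]] [[ 0.58537649 -0.23416339  0.166     ]]
```

View pics/crop1.png

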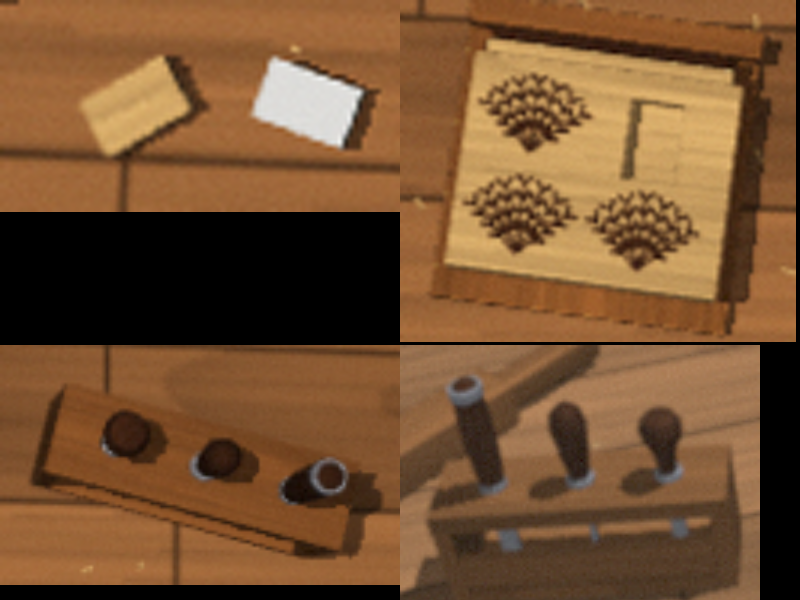

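```bash
python3 - <<'E'
from h import *
print(r.tip_extent)
print(rel([.438,.372,.30],R.from_euler('xyz',[np.pi,0,np.radians(30.4)])))
E
```

```text
0.1734
(array([-0.0295,  0.9997,  0.4163]), array([1.000e-04, 4.000e-04, 1.984e-01]))
```

Request:
{"api": "step_arm", "payload": {"moves": [{"dx":-0.03,"dy":1,"dz":0.416,"rz":0.198,"jaw":70},{"dx":-0.03,"dy":1,"dz":0.416,"rz":0.198,"jaw":70},{"dx":-0.03,"dy":1,"dz":0.416,"rz":0.198,"jaw":70},{"dx":-0.03,"dy":1,"dz":0.416,"rz":0.198,"jaw":70},{"dx":-0.03,"dy":1,"dz":0.416,"rz":0.198,"jaw":70},{"dx":-0.03,"dy":1,"dz":0.416,"rz":0.198,"jaw":70},{"dx":-0.03,"dy":1,"dz":0.416,"rz":0.198,"jaw":70},{"dx":-0.03,"dy":1,"dz":0.416,"rz":0.198,"jaw":70}]}}

```text
invalid input at $.moves[0]: expected keys rx, ry, rz, dx, dy, dz, jaw
```

```bash
python3 - <<'E'
from h import *
import pickle
c=snap('wrist','w1.png'); pickle.dump(c,open('c1.pkl','wb'))
s=r.observe(); print(s['tcp_pos'],s['eef_rot'],s['gripper_width'])
im=c['img']; u=proj(c,[[.4384,.3722,.016]])[0]; print(u)
hsv=cv2.cvtColor(im,cv2.COLOR_RGB2HSV); print(hsv[int(u[1]),int(u[0])],im[int(u[1]),int(u[0])])
x0,y0=(u-110).astype(int).clip(0); sub=cv2.cvtColor(im[y0:y0+220,x0:x0+220],cv2.COLOR_RGB2GRAY)
t,m=cv2.threshold(sub,0,255,cv2.THRESH_OTSU); n,l=cv2.connectedComponents(m)
k=l[int(u[1]-y0),int(u[0]-x0)]; cn=max(cv2.findContours((l==k).astype(np.uint8),0,cv2.CHAIN_APPROX_NONE)[0],key=len)[:,0]+[x0,y0]
print(t,k,cv2.minAreaRect((plane(c,cn,.016)[:,:2]*1000).astype(np.float32)))
E
```

```text
[0.21252629 0.48005053 0.40420651] [-3.14157209e+00  9.03494578e-04  1.15398110e+00] 0.9960377468341645
[277.25949196 344.77605216]
[ 21  80 249] [249 225 171]
102.0 1 ((376.4921875, 401.3983459472656), (306.8678283691406, 234.1651611328125), 72.77901458740234)
```

View pics/w1.png

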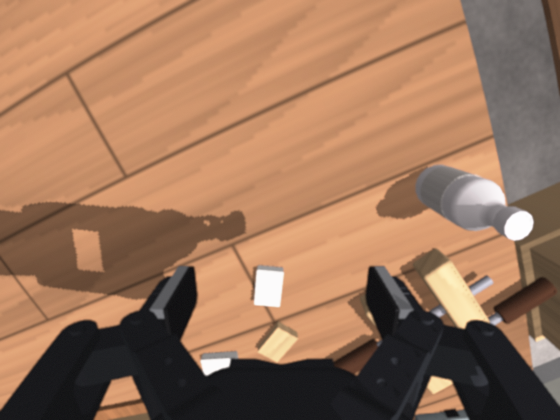

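The move was refused because every row needs all its keys. The wrist picture from the start pose shows the patch at (277,343), beyond the fingers and as predicted. Resending the move.

Request:
{"api": "step_arm", "payload": {"moves": [{"dx":-0.03,"dy":1,"dz":0.416,"rx":0,"ry":0,"rz":0.198,"jaw":70},{"dx":-0.03,"dy":1,"dz":0.416,"rx":0,"ry":0,"rz":0.198,"jaw":70},{"dx":-0.03,"dy":1,"dz":0.416,"rx":0,"ry":0,"rz":0.198,"jaw":70},{"dx":-0.03,"dy":1,"dz":0.416,"rx":0,"ry":0,"rz":0.198,"jaw":70},{"dx":-0.03,"dy":1,"dz":0.416,"rx":0,"ry":0,"rz":0.198,"jaw":70},{"dx":-0.03,"dy":1,"dz":0.416,"rx":0,"ry":0,"rz":0.198,"jaw":70},{"dx":-0.03,"dy":1,"dz":0.416,"rx":0,"ry":0,"rz":0.198,"jaw":70},{"dx":-0.03,"dy":1,"dz":0.416,"rx":0,"ry":0,"rz":0.198,"jaw":70},{"dx":-0.03,"dy":1,"dz":0.416,"rx":0,"ry":0,"rz":0.198,"jaw":70}]}}

```text
time_s: 1.1
tcp_pos: [0.4373, 0.3726, 0.3009]
eef_rot: [3.141, -0.0, 0.533]
force: [0.2, -0.2, -0.6]
gripper_width: 0.7
```

```bash
python3 - <<'E'
from h import *
import pickle
c=snap('wrist','w2.png'); pickle.dump(c,open('c2.pkl','wb'))
s=r.observe(); print(s['tcp_pos'],s['eef_rot'],s['gripper_width'])
im=c['img']; u=proj(c,[[.4384,.3722,.016]])[0]; print(u)
g=cv2.cvtColor(im,cv2.COLOR_RGB2LAB)[:,:,0]
x0,y0=(u-75).astype(int).clip(0); sub=g[y0:y0+150,x0:x0+150]
t,m=cv2.threshold(sub,0,255,cv2.THRESH_OTSU); n,l=cv2.connectedComponents(m)
k=l[int(u[1]-y0),int(u[0]-x0)]; cn=max(cv2.findContours((l==k).astype(np.uint8),0,cv2.CHAIN_APPROX_NONE)[0],key=len)[:,0]+[x0,y0]
print(t,k,cv2.minAreaRect((plane(c,cn,.016)[:,:2]*1000).astype(np.float32)))
E
```

```text
[0.43718477 0.37267618 0.30107519] [ 3.14144290e+00 -4.65714109e-04  5.33532074e-01] 0.6982633024746248
[282.45378598 207.44073424]
144.0 2 ((446.9729919433594, 371.4085693359375), (126.97830963134766, 141.2548828125), 30.758272171020508)
```

View pics/w2.png

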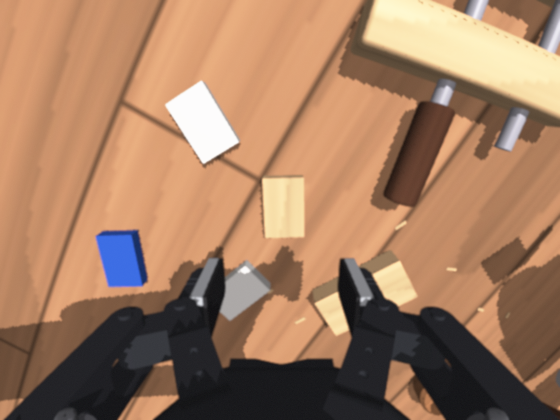

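The patch is at (284,208), square to the jaws and within 1 mm of the estimate. The offcut at (365,290) and the shaded white piece at (240,290) are clear of the finger paths. Descending to grip.

Request:
{"api": "step_arm", "payload": {"moves": [{"dx":0.003,"dy":0.004,"dz":0.2,"rx":0,"ry":0,"rz":0,"jaw":70},{"dx":0.003,"dy":0.004,"dz":0.36,"rx":0,"ry":0,"rz":0,"jaw":70},{"dx":0.003,"dy":0.004,"dz":0.45,"rx":0,"ry":0,"rz":0,"jaw":70},{"dx":0.003,"dy":0.004,"dz":0.496,"rx":0,"ry":0,"rz":0,"jaw":70},{"dx":0.003,"dy":0.004,"dz":0.496,"rx":0,"ry":0,"rz":0,"jaw":70},{"dx":0.003,"dy":0.004,"dz":0.496,"rx":0,"ry":0,"rz":0,"jaw":30},{"dx":0.003,"dy":0.004,"dz":0.496,"rx":0,"ry":0,"rz":0,"jaw":30},{"dx":0.003,"dy":0.004,"dz":0.496,"rx":0,"ry":0,"rz":0,"jaw":20},{"dx":0.003,"dy":0.004,"dz":0.496,"rx":0,"ry":0,"rz":0,"jaw":20},{"dx":0.003,"dy":0.004,"dz":0.496,"rx":0,"ry":0,"rz":0,"jaw":20},{"dx":0.003,"dy":0.004,"dz":0.496,"rx":0,"ry":0,"rz":0,"jaw":20}]}}

```text
time_s: 2.25
tcp_pos: [0.439, 0.3728, 0.1797]
eef_rot: [-3.141, -0.005, 0.534]
force: [-0.4, 0.7, 5.8]
gripper_width: 0.397
```

```bash
python3 - <<'E'
from h import *
import pickle
c=pickle.load(open('c0.pkl','rb'))['top']
pt=[275.6,204.4]; P=plane(c,[pt],.057)[0]; print(P)
# stand off so the wrist camera sees recess: same xy, high
print(rel([P[0],P[1],.30],R.from_euler('xyz',[np.pi,0,np.radians(83.5)])))
E
```

```text
[ 0.58975085 -0.01245588  0.057     ]
(array([-0.2624,  1.6333, -0.4834]), array([ 0.0005, -0.0016, -0.294 ]))
```

Request:
{"api": "step_arm", "payload": {"moves": [{"dx":0,"dy":0,"dz":-0.1,"rx":0,"ry":0,"rz":0,"jaw":20},{"dx":0,"dy":0,"dz":-0.3,"rx":0,"ry":0,"rz":0,"jaw":20},{"dx":0,"dy":0,"dz":-0.48,"rx":0,"ry":0,"rz":0,"jaw":20},{"dx":0,"dy":0,"dz":-0.48,"rx":0,"ry":0,"rz":0,"jaw":20}]}}

```text
time_s: 2.65
tcp_pos: [0.4395, 0.3732, 0.309]
eef_rot: [-3.139, -0.02, 0.534]
force: [1.2, 0.1, 0.4]
gripper_width: 0.402
```

```bash
python3 - <<'E'
from h import *
s=r.observe(); print(s['gripper_width'],s['force'])
print(rel([.59,-.0127,.30],R.from_euler('xyz',[np.pi,0,np.radians(83.5)])))
c=snap('wrist'); cv2.imwrite('pics/w3.png',c['img'][150:420,150:410,::-1])
E
```

```text
0.40243916230845556 [1.18920536 0.07967648 0.42517066]
(array([-0.2675,  1.6353,  0.0271]), array([ 0.0023, -0.0063, -0.294 ]))
```

View pics/w3.png

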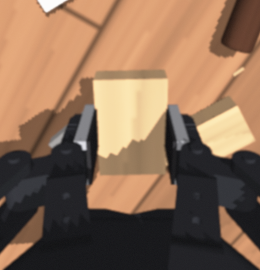

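Request:
{"api": "step_arm", "payload": {"moves": [{"dx":0,"dy":0.1,"dz":0.03,"rx":0.002,"ry":-0.006,"rz":-0.03,"jaw":20},{"dx":0,"dy":0.25,"dz":0.03,"rx":0.002,"ry":-0.006,"rz":-0.07,"jaw":20},{"dx":0,"dy":0.4,"dz":0.03,"rx":0.002,"ry":-0.006,"rz":-0.11,"jaw":20},{"dx":0,"dy":0.55,"dz":0.03,"rx":0.002,"ry":-0.006,"rz":-0.15,"jaw":20},{"dx":0,"dy":0.7,"dz":0.03,"rx":0.002,"ry":-0.006,"rz":-0.19,"jaw":20},{"dx":0,"dy":0.85,"dz":0.03,"rx":0.002,"ry":-0.006,"rz":-0.23,"jaw":20},{"dx":0,"dy":1.0,"dz":0.03,"rx":0.002,"ry":-0.006,"rz":-0.27,"jaw":20},{"dx":0,"dy":1.0,"dz":0.03,"rx":0.002,"ry":-0.006,"rz":-0.294,"jaw":20}]}}

```text
time_s: 3.5
tcp_pos: [0.5677, 0.1539, 0.2959]
eef_rot: [-3.138, 0.005, 1.457]
force: [-0.4, 0.8, -0.1]
gripper_width: 0.4
```

```bash
python3 - <<'E'
from h import *
s=r.observe(); print(s['gripper_width'],s['force'])
print(rel([.67,-.02,.30],R.from_euler('xyz',[np.pi,0,np.radians(83.5)])))
E
```

```text
0.3997020076491032 [-0.44769975  0.80744237 -0.07550095]
(array([-0.6446,  0.4853, -0.0147]), array([-0.0012,  0.0016, -0.0001]))
```

Request:
{"api": "step_arm", "payload": {"moves": [{"dx":-0.13,"dy":0.1,"dz":-0.015,"rx":0,"ry":0,"rz":0,"jaw":20},{"dx":-0.26,"dy":0.2,"dz":-0.015,"rx":0,"ry":0,"rz":0,"jaw":20},{"dx":-0.4,"dy":0.3,"dz":-0.015,"rx":0,"ry":0,"rz":0,"jaw":20},{"dx":-0.55,"dy":0.41,"dz":-0.015,"rx":0,"ry":0,"rz":0,"jaw":20},{"dx":-0.645,"dy":0.485,"dz":-0.015,"rx":0,"ry":0,"rz":0,"jaw":20},{"dx":-0.645,"dy":0.485,"dz":-0.015,"rx":0,"ry":0,"rz":0,"jaw":20},{"dx":-0.645,"dy":0.485,"dz":-0.015,"rx":0,"ry":0,"rz":0,"jaw":20}]}}

```text
time_s: 4.2
tcp_pos: [0.6699, -0.0206, 0.2986]
eef_rot: [-3.136, 0.005, 1.456]
force: [-0.3, 0.6, -0.6]
gripper_width: 0.401
```

```bash
python3 - <<'E'
from h import *
import pickle
c=snap('wrist','w4.png'); pickle.dump(c,open('c4.pkl','wb')); s=r.observe(); print(s['tcp_pos'],s['eef_rot'])
pickle.dump(s,open('s4.pkl','wb')); print(proj(c,[[.5898,-.0125,.057]]))
cv2.imwrite('pics/w4b.png',cv2.resize(c['img'],(800,600),interpolation=cv2.INTER_CUBIC)[:,:,::-1])
E
```

```text
[ 0.66966229 -0.01968263  0.29904455] [-3.13618176  0.00480156  1.45713352]
[[281.9005143  114.88751265]]
```

View pics/w4b.png

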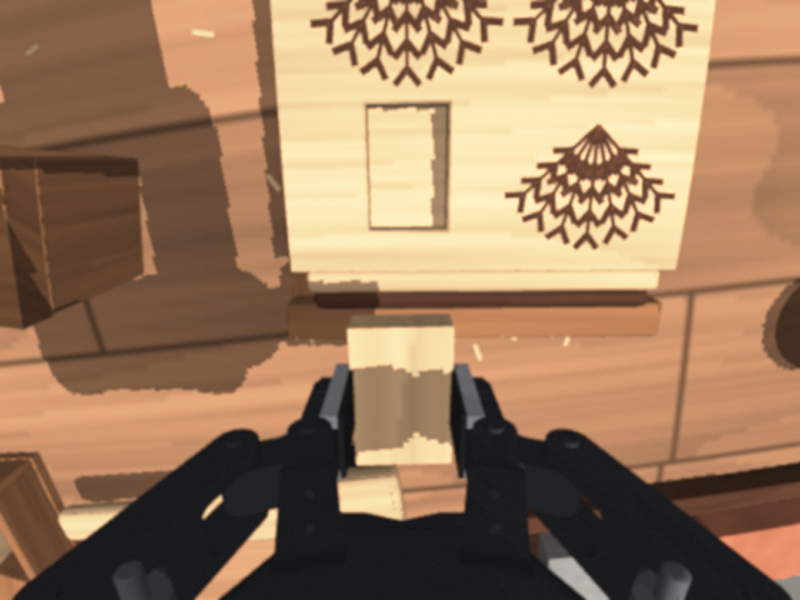

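```bash
cat > m4.py <<'E'
from h import *
import pickle
c=pickle.load(open('c4.pkl','rb')); s=pickle.load(open('s4.pkl','rb'))
def quad(q,z):
    P=plane(c,(np.array(q,float)+.5)/(800/560)-.5,z)[:,:2]
    e=[np.linalg.norm(P[i]-P[(i+1)%4])*1000 for i in range(4)]
    ax=(P[0]-P[3])+(P[1]-P[2]); ay=(P[0]-P[1])+(P[3]-P[2])
    print('edges',np.round(e,1),'long axis deg',np.degrees(np.arctan2(ax[1],ax[0])),'short',np.degrees(np.arctan2(ay[1],ay[0])),'centre',P.mean(0)); return P.mean(0)
a=quad([(365,103),(451,102),(447,230),(369,230)],.057)
b=quad([(349,328),(453,328),(452,464),(352,464)],s['tcp_pos'][2]-.164)
R0=R.from_euler('xyz',s['eef_rot']); 
t=s['tcp_pos']; print('patch in tool',R0.inv().apply(np.r_[b,t[2]-.164]-t), 'tip pos',t+R0.apply([0,0,.173]))
E
python3 m4.py
```

```text
edges [39.4 58.9 38.6 58.5] long axis deg 173.5688289357313 short -96.30825508966564 centre [ 0.59193533 -0.01032129]
edges [34.8 55.2 37.8 55.3] long axis deg 173.69710138873327 short -96.49105984736495 centre [ 0.66927509 -0.02205497]
patch in tool [-0.00161347  0.0007718   0.16400786] tip pos [ 0.66863804 -0.02040176  0.12604907]
```

```bash
python3 - <<'E'
from h import *
s=r.observe(); t=s['tcp_pos']
print(t,rel([t[0]-.0773,t[1]+.0117,.247],R.from_euler('xyz',[np.pi,0,s['eef_rot'][2]+.002])))
E
```

```text
[ 0.66966229 -0.01968263  0.29904455] (array([ 0.0124, -0.3114,  0.2098]), array([-0.0017,  0.0015, -0.0006]))
```

Request:
{"api": "step_arm", "payload": {"moves": [{"dx":0,"dy":-0.12,"dz":0,"rx":-0.002,"ry":0.0015,"rz":0,"jaw":20},{"dx":0.005,"dy":-0.24,"dz":0.05,"rx":-0.002,"ry":0.0015,"rz":0,"jaw":20},{"dx":0.0095,"dy":-0.3155,"dz":0.12,"rx":-0.002,"ry":0.0015,"rz":0,"jaw":20},{"dx":0.0095,"dy":-0.3155,"dz":0.18,"rx":-0.002,"ry":0.0015,"rz":0,"jaw":20},{"dx":0.0095,"dy":-0.3155,"dz":0.21,"rx":-0.002,"ry":0.0015,"rz":0,"jaw":20},{"dx":0.0095,"dy":-0.3155,"dz":0.21,"rx":-0.002,"ry":0.0015,"rz":0,"jaw":20},{"dx":0.0095,"dy":-0.3155,"dz":0.21,"rx":-0.002,"ry":0.0015,"rz":0,"jaw":20}]}}

```text
time_s: 4.95
tcp_pos: [0.592, -0.0085, 0.2474]
eef_rot: [3.14, 0.0, 1.457]
force: [-0.3, 0.3, 0.3]
gripper_width: 0.403
```

```bash
python3 - <<'E'
from h import *
import pickle
c=snap('wrist'); s=r.observe(); print(s['tcp_pos'],s['eef_rot'],s['force'])
pickle.dump(c,open('c5.pkl','wb')); pickle.dump(s,open('s5.pkl','wb'))
cv2.imwrite('pics/w5.png',cv2.resize(c['img'][180:350,180:400],None,fx=3.5,fy=3.5,interpolation=cv2.INTER_CUBIC)[:,:,::-1])
E
```

```text
[ 0.59199657 -0.00858304  0.24771143] [ 3.13925513e+00 -6.83770743e-06  1.45718916e+00] [ 0.22023875  0.13996031 -1.17713684]
```

View pics/w5.png

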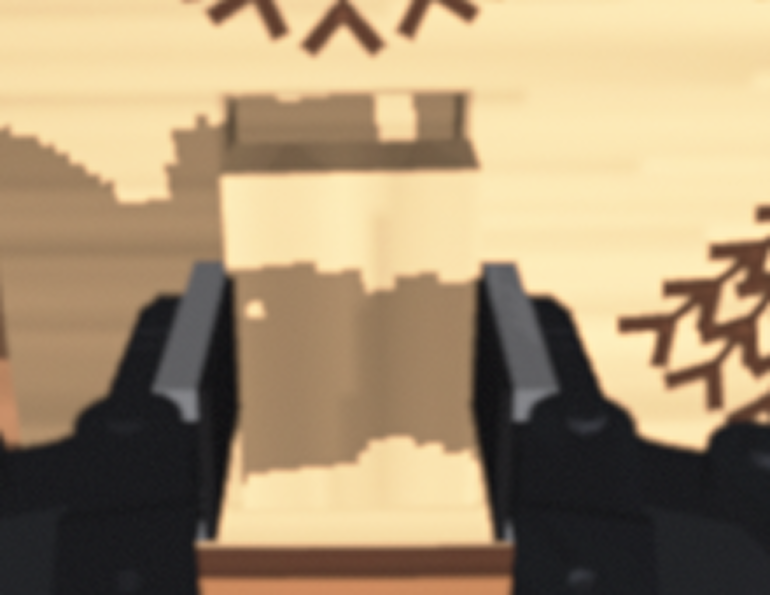

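```bash
python3 - <<'E'
from h import *
import pickle
c=pickle.load(open('c5.pkl','rb')); s=pickle.load(open('s5.pkl','rb'))
f=lambda q,z: plane(c,(np.array(q,float)+.5)/3.5-.5+180,z)[:,:2]
yaw=s['eef_rot'][2]-np.pi/2; B=np.array([[np.cos(yaw),np.sin(yaw)],[-np.sin(yaw),np.cos(yaw)]])
pr=lambda n,P: print(n,np.round((B@(P-s['tcp_pos'][:2]).T).T*1000,1).tolist())
pr('mouth corners',f([(228,94),(467,94)],.057))
pr('patch top edge',f([(220,171),(480,171)],.0837))
pr('patch bottom edge',f([(228,142),(472,142)],.067))
E
```

```text
mouth corners [[-30.0, -20.8], [-29.9, 17.4]]
patch top edge [[-27.4, -18.9], [-27.4, 16.5]]
patch bottom edge [[-25.5, -19.9], [-25.4, 17.3]]
```

Request:
{"api": "step_arm", "payload": {"moves": [{"dx":-0.002,"dy":-0.0056,"dz":0,"rx":0.001,"ry":0,"rz":0,"jaw":20},{"dx":-0.002,"dy":-0.0056,"dz":0.02,"rx":0.001,"ry":0,"rz":0,"jaw":20},{"dx":-0.002,"dy":-0.0056,"dz":0.035,"rx":0.001,"ry":0,"rz":0,"jaw":20},{"dx":-0.002,"dy":-0.0056,"dz":0.05,"rx":0.001,"ry":0,"rz":0,"jaw":20},{"dx":-0.002,"dy":-0.0056,"dz":0.06,"rx":0.001,"ry":0,"rz":0,"jaw":20},{"dx":-0.002,"dy":-0.0056,"dz":0.06,"rx":0.001,"ry":0,"rz":0,"jaw":20}]}}

```text
time_s: 5.6
tcp_pos: [0.5904, -0.0089, 0.232]
eef_rot: [-3.14, 0.0, 1.457]
force: [-0.6, 0.0, -0.2]
gripper_width: 0.396
```

Request:
{"api": "step_arm", "payload": {"moves": [{"dx":0,"dy":0,"dz":0.004,"rx":0,"ry":0,"rz":0,"jaw":44},{"dx":0,"dy":0,"dz":0.004,"rx":0,"ry":0,"rz":0,"jaw":48},{"dx":0,"dy":0,"dz":0,"rx":0,"ry":0,"rz":0,"jaw":60},{"dx":0,"dy":0,"dz":0,"rx":0,"ry":0,"rz":0,"jaw":70},{"dx":0,"dy":0,"dz":-0.12,"rx":0,"ry":0,"rz":0,"jaw":70},{"dx":0,"dy":0.12,"dz":-0.3,"rx":0,"ry":0,"rz":0,"jaw":20},{"dx":0,"dy":0.24,"dz":-0.3,"rx":0,"ry":0,"rz":0,"jaw":0},{"dx":0,"dy":0.24,"dz":-0.3,"rx":0,"ry":0,"rz":0,"jaw":0},{"dx":0,"dy":0.24,"dz":-0.3,"rx":0,"ry":0,"rz":0,"jaw":0}]}}

```text
time_s: 6.5
tcp_pos: [0.6503, -0.0158, 0.3062]
eef_rot: [-3.138, 0.0, 1.457]
force: [-0.4, 0.6, -0.2]
gripper_width: 0.013
```

```bash
python3 - <<'E'
from h import *
import pickle
c=snap('wrist'); s=r.observe(); print(s['tcp_pos'],s['eef_rot'],s['gripper_width'])
pickle.dump(c,open('c6.pkl','wb')); pickle.dump(s,open('s6.pkl','wb'))
u=proj(c,[[.5905,-.010,.057]])[0]; print(u); x,y=(u-[75,60]).clip(0).astype(int); print(x,y)
cv2.imwrite('pics/w6.png',cv2.resize(c['img'][y:y+150,x:x+170],None,fx=4,fy=4,interpolation=cv2.INTER_CUBIC)[:,:,::-1])
E
```

```text
[ 0.64986517 -0.0156883   0.30604866] [-3.13795006e+00  8.00569294e-05  1.45724102e+00] 0.0070310507009043385
[280.45678942 143.3396567 ]
205 83
```

View pics/w6.png

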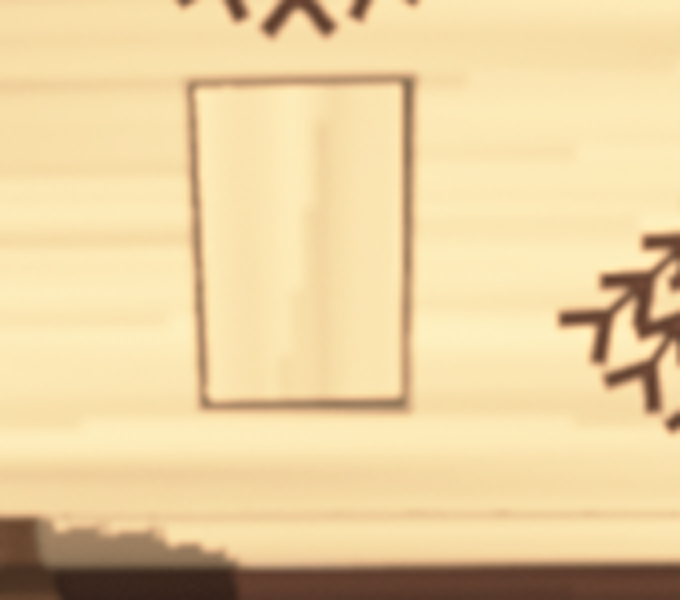

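The patch sits in the recess with an even gap all round, centred at crop (301,243). Next I press it with the jaws shut.

Request:
{"api": "step_arm", "payload": {"moves": [{"dx":0,"dy":-0.15,"dz":0.1,"rx":0,"ry":0,"rz":0,"jaw":0},{"dx":0,"dy":-0.24,"dz":0.22,"rx":-0.001,"ry":0,"rz":0,"jaw":0},{"dx":0,"dy":-0.24,"dz":0.28,"rx":-0.001,"ry":0,"rz":0,"jaw":0},{"dx":0,"dy":-0.24,"dz":0.3,"rx":-0.001,"ry":0,"rz":0,"jaw":0},{"dx":0,"dy":-0.24,"dz":0.306,"rx":-0.001,"ry":0,"rz":0,"jaw":0},{"dx":0,"dy":-0.24,"dz":0.31,"rx":-0.001,"ry":0,"rz":0,"jaw":0},{"dx":0,"dy":-0.24,"dz":0.314,"rx":-0.001,"ry":0,"rz":0,"jaw":0}]}}

```text
time_s: 7.25
tcp_pos: [0.5904, -0.0088, 0.2304]
eef_rot: [3.142, 0.0, 1.457]
force: [-12.2, 1.2, 17.2]
gripper_width: -0.0
```

Request:
{"api": "step_arm", "payload": {"moves": [{"dx":0,"dy":0,"dz":0.004,"rx":0,"ry":0,"rz":0,"jaw":0},{"dx":0,"dy":0,"dz":0.004,"rx":0,"ry":0,"rz":0,"jaw":0},{"dx":0,"dy":0,"dz":0.004,"rx":0,"ry":0,"rz":0,"jaw":0}]}}

```text
time_s: 7.55
tcp_pos: [0.591, -0.0089, 0.2305]
eef_rot: [3.139, -0.0, 1.457]
force: [0.6, -0.2, 4.6]
gripper_width: -0.001
```

Request:
{"api": "step_arm", "payload": {"moves": [{"dx":0,"dy":0,"dz":-0.1,"rx":0,"ry":0,"rz":0,"jaw":0},{"dx":0,"dy":0,"dz":-0.3,"rx":0,"ry":0,"rz":0,"jaw":0},{"dx":0,"dy":0,"dz":-0.5,"rx":0,"ry":0,"rz":0,"jaw":0},{"dx":0,"dy":0,"dz":-0.7,"rx":0,"ry":0,"rz":0,"jaw":30},{"dx":0,"dy":0,"dz":-0.76,"rx":0,"ry":0,"rz":0,"jaw":60}]}}

```text
time_s: 8.05
tcp_pos: [0.5904, -0.0089, 0.4274]
eef_rot: [3.129, -0.0, 1.457]
force: [0.3, 0.5, 0.4]
gripper_width: 0.328
```

```bash
python3 - <<'E'
from h import *
import pickle
s=r.observe(); print(s['tcp_pos'],s['force'])
cs=pickle.load(open('c0.pkl','rb'))
# triangulate hoop-top centre: top (428.5,214.5?) from crop, scene from crop
t=cs['top']; sc=cs['scene']
pt=[325+330/3.2, 175+(478-345)/3.2]; ps=[100+(463-400)/3, 210+(386-345)/3]
(o1,d1),(o2,d2)=ray(t,[pt]),ray(sc,[ps]); A=np.c_[d1[0],-d2[0]]; k=np.linalg.lstsq(A,o2-o1,rcond=None)[0]
print(pt,ps,o1+d1[0]*k[0],o2+d2[0]*k[1], plane(t,[pt],.211))
print(rel([.55,-.376,.42],R.from_euler('xyz',[np.pi,0,np.radians(-13.8)])))
E
```

```text
[ 0.59035161 -0.00887026  0.42743367] [0.31878679 0.45459422 0.42269989]
[428.125, 216.5625] [121.0, 223.66666666666666] [ 0.55196875 -0.37972824  0.20151146] [ 0.55199082 -0.37924576  0.20136779] [[ 0.55085003 -0.37685176  0.211     ]]
(array([-1.4774,  0.0057,  0.0292]), array([ 0.003 , -0.0036,  0.5405]))
```

Request:
{"api": "step_arm", "payload": {"moves": [{"dx":-0.15,"dy":0,"dz":0.03,"rx":0,"ry":0,"rz":0.045,"jaw":65},{"dx":-0.3,"dy":0,"dz":0.03,"rx":0,"ry":0,"rz":0.09,"jaw":65},{"dx":-0.45,"dy":0,"dz":0.03,"rx":0,"ry":0,"rz":0.135,"jaw":65},{"dx":-0.6,"dy":0,"dz":0.03,"rx":0,"ry":0,"rz":0.18,"jaw":65},{"dx":-0.75,"dy":0,"dz":0.03,"rx":0,"ry":0,"rz":0.225,"jaw":65},{"dx":-0.9,"dy":0,"dz":0.03,"rx":0,"ry":0,"rz":0.27,"jaw":65},{"dx":-1.0,"dy":0,"dz":0.03,"rx":0.002,"ry":-0.002,"rz":0.315,"jaw":65},{"dx":-1.0,"dy":0,"dz":0.03,"rx":0.002,"ry":-0.002,"rz":0.36,"jaw":65},{"dx":-1.0,"dy":0,"dz":0.03,"rx":0.002,"ry":-0.002,"rz":0.405,"jaw":65},{"dx":-1.0,"dy":0,"dz":0.03,"rx":0.002,"ry":-0.002,"rz":0.45,"jaw":65},{"dx":-1.0,"dy":0,"dz":0.03,"rx":0.002,"ry":-0.002,"rz":0.495,"jaw":65},{"dx":-1.0,"dy":0,"dz":0.03,"rx":0.003,"ry":-0.0035,"rz":0.54,"jaw":65}]}}

```text
time_s: 9.25
tcp_pos: [0.5623, -0.2575, 0.4188]
eef_rot: [-3.141, 0.001, -0.245]
force: [0.3, -0.5, -0.8]
gripper_width: 0.65
```

```bash
python3 - <<'E'
from h import *
print(rel([.55,-.376,.42],R.from_euler('xyz',[np.pi,0,np.radians(-13.8)])))
E
```

```text
(array([ 0.0676,  0.4719, -0.0052]), array([-0.0002,  0.0004, -0.0014]))
```

Request:
{"api": "step_arm", "payload": {"moves": [{"dx":0.02,"dy":0.15,"dz":-0.005,"rx":0,"ry":0,"rz":0,"jaw":65},{"dx":0.045,"dy":0.3,"dz":-0.005,"rx":0,"ry":0,"rz":0,"jaw":65},{"dx":0.068,"dy":0.42,"dz":-0.005,"rx":0,"ry":0,"rz":0,"jaw":65},{"dx":0.068,"dy":0.472,"dz":-0.005,"rx":0,"ry":0,"rz":0,"jaw":65},{"dx":0.068,"dy":0.472,"dz":-0.005,"rx":0,"ry":0,"rz":0,"jaw":65}]}}

```text
time_s: 9.75
tcp_pos: [0.5496, -0.3775, 0.4187]
eef_rot: [-3.14, 0.003, -0.247]
force: [-0.2, 0.5, 0.1]
gripper_width: 0.649
```

```bash
python3 - <<'E'
from h import *
import pickle
c=snap('wrist','w7.png'); s=r.observe(); print(s['tcp_pos'],s['eef_rot'],s['gripper_width'])
pickle.dump(c,open('c7.pkl','wb')); pickle.dump(s,open('s7.pkl','wb'))
print(proj(c,[[.551,-.377,.211],[.551,-.377,.1],s['tcp_pos']-[0,0,.155]]))
E
```

```text
[ 0.55011998 -0.37608871  0.41915601] [-3.14012747e+00  2.17478549e-03 -2.45914407e-01] 0.6496058178495372
[[283.96574019 241.40717303]
 [283.27133313 195.82447481]
 [282.39820252 285.86658885]]
```

View pics/w7.png

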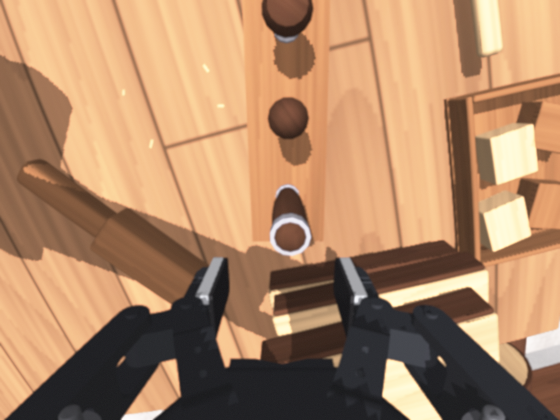

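```bash
python3 - <<'E'
from h import *
import pickle
c=pickle.load(open('c7.pkl','rb')); s=pickle.load(open('s7.pkl','rb')); t=pickle.load(open('c0.pkl','rb'))
R0=R.from_euler('xyz',s['eef_rot'])
H=plane(c,[(290.5,234.5)],.211)[0]; print('hoop',H,'tool',R0.inv().apply(H-s['tcp_pos']))
C=plane(c,[(287,192)],.100)[0]; print('collar approx',C)
for px in [(270,272),(440,243),(272,292)]:
    for z in(.05,.1,.15,.2):
        P=plane(c,[px],z)[0]; print(px,z,P.round(3),'top px',proj(t['top'],P).round(0),'scene px',proj(t['scene'],P).round(0))
print(rel([H[0],H[1],.42],R.from_euler('xyz',[np.pi,0,-.245])))
E
python3 -c "
import cv2;a=cv2.imread('pics/scene0.png')[220:380,0:230];b=cv2.imread('pics/top0.png')[130:260,400:560]
import numpy as np
a=cv2.resize(a,None,fx=1.9,fy=1.9);b=cv2.resize(b,None,fx=2.2,fy=2.2);o=np.zeros((310,800,3),np.uint8);o[:a.shape[0],:a.shape[1]]=a;o[:b.shape[0],445:445+b.shape[1]]=b
cv2.imwrite('pics/stack.png',o)"
```

```text
hoop [ 0.55622909 -0.37334568  0.211     ] tool [ 0.00571023 -0.00384275  0.20814994]
collar approx [ 0.55556401 -0.37408291  0.1       ]
(270, 272) 0.05 [ 0.507 -0.484  0.05 ] top px [[449. 240.]] scene px [[ 95. 268.]]
(270, 272) 0.1 [ 0.516 -0.457  0.1  ] top px [[446. 235.]] scene px [[100. 253.]]
(270, 272) 0.15 [ 0.525 -0.43   0.15 ] top px [[442. 230.]] scene px [[106. 238.]]
(270, 272) 0.2 [ 0.534 -0.402  0.2  ] top px [[437. 224.]] scene px [[112. 222.]]
(440, 243) 0.05 [ 0.725 -0.498  0.05 ] top px [[453. 162.]] scene px [[ 85. 331.]]
(440, 243) 0.1 [ 0.702 -0.469  0.1  ] top px [[449. 166.]] scene px [[ 92. 305.]]
(440, 243) 0.15 [ 0.678 -0.44   0.15 ] top px [[444. 170.]] scene px [[100. 279.]]
(440, 243) 0.2 [ 0.655 -0.41   0.2  ] top px [[440. 175.]] scene px [[107. 253.]]
(272, 292) 0.05 [ 0.501 -0.514  0.05 ] top px [[460. 243.]] scene px [[ 84. 269.]]
(272, 292) 0.1 [ 0.511 -0.482  0.1  ] top px [[455. 237.]] scene px [[ 90. 254.]]
(272, 292) 0.15 [ 0.522 -0.451  0.15 ] top px [[450. 232.]] scene px [[ 97. 239.]]
(272, 292) 0.2 [ 0.532 -0.419  0.2  ] top px [[444. 225.]] scene px [[105. 223.]]
(array([ 0.021 , -0.0166, -0.0034]), array([-0.0005,  0.0007, -0.0003]))
```

View pics/stack.png

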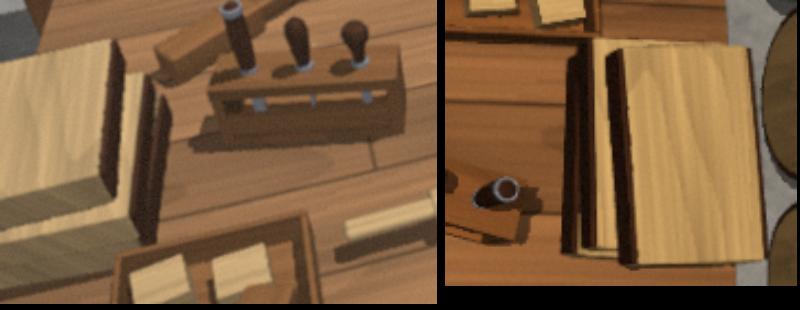

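The wrist view shows the hoop ring at (290,234), with the other two tools at (288,118) and (287,10), and the slab stack clear of the gripper. Descending onto the handle.

Request:
{"api": "step_arm", "payload": {"moves": [{"dx":0.0175,"dy":-0.01,"dz":0.05,"rx":0,"ry":0,"rz":0,"jaw":65},{"dx":0.0175,"dy":-0.01,"dz":0.15,"rx":0,"ry":0,"rz":0,"jaw":65},{"dx":0.0175,"dy":-0.01,"dz":0.25,"rx":0,"ry":0,"rz":0,"jaw":65},{"dx":0.0175,"dy":-0.01,"dz":0.33,"rx":0,"ry":0,"rz":0,"jaw":65},{"dx":0.0175,"dy":-0.01,"dz":0.38,"rx":0,"ry":0,"rz":0,"jaw":65},{"dx":0.0175,"dy":-0.01,"dz":0.4,"rx":0,"ry":0,"rz":0,"jaw":65},{"dx":0.0175,"dy":-0.01,"dz":0.4,"rx":0,"ry":0,"rz":0,"jaw":65}]}}

```text
time_s: 10.5
tcp_pos: [0.5551, -0.3739, 0.3188]
eef_rot: [-3.14, 0.003, -0.245]
force: [-0.5, 0.3, 0.4]
gripper_width: 0.652
```

Request:
{"api": "step_arm", "payload": {"moves": [{"dx":0,"dy":0,"dz":0,"rx":0,"ry":0,"rz":0,"jaw":45},{"dx":0,"dy":0,"dz":0,"rx":0,"ry":0,"rz":0,"jaw":36},{"dx":0,"dy":0,"dz":0,"rx":0,"ry":0,"rz":0,"jaw":30},{"dx":0,"dy":0,"dz":0,"rx":0,"ry":0,"rz":0,"jaw":15},{"dx":0,"dy":0,"dz":0,"rx":0,"ry":0,"rz":0,"jaw":15},{"dx":0,"dy":0,"dz":0,"rx":0,"ry":0,"rz":0,"jaw":15},{"dx":0,"dy":0,"dz":0,"rx":0,"ry":0,"rz":0,"jaw":15}]}}

```text
time_s: 11.2
tcp_pos: [0.5553, -0.3739, 0.3203]
eef_rot: [-3.141, -0.0, -0.245]
force: [1.9, 0.6, 5.3]
gripper_width: 0.302
```

Request:
{"api": "step_arm", "payload": {"moves": [{"dx":0,"dy":0,"dz":-0.03,"rx":0,"ry":0,"rz":0,"jaw":15},{"dx":0,"dy":0,"dz":-0.1,"rx":0,"ry":0,"rz":0,"jaw":15},{"dx":0,"dy":0,"dz":-0.18,"rx":0,"ry":0,"rz":0,"jaw":15},{"dx":0,"dy":0,"dz":-0.26,"rx":0,"ry":0,"rz":0,"jaw":15},{"dx":0,"dy":0,"dz":-0.34,"rx":0,"ry":0,"rz":0,"jaw":15},{"dx":0,"dy":0,"dz":-0.42,"rx":0,"ry":0,"rz":0,"jaw":15},{"dx":0,"dy":0,"dz":-0.48,"rx":0,"ry":0,"rz":0,"jaw":15},{"dx":0,"dy":0,"dz":-0.48,"rx":0,"ry":0,"rz":0,"jaw":15},{"dx":0,"dy":0,"dz":-0.48,"rx":0,"ry":0,"rz":0,"jaw":15}]}}

```text
time_s: 12.1
tcp_pos: [0.5552, -0.3741, 0.4395]
eef_rot: [-3.14, 0.001, -0.245]
force: [0.1, -0.1, -1.3]
gripper_width: 0.297
```

```bash
cat > g.py <<'E'
from h import *
s=r.observe(); print(s['tcp_pos'],s['eef_rot'],s['force'],s['gripper_width'],s['joints'].round(3))
# final: tool z forward-down 45 deg; Ry(-45) (in block-ish yaw) applied to down-pose
yaw=-.115
Rt=R.from_euler('z',yaw)*R.from_euler('y',-np.pi/4)*R.from_euler('x',np.pi)
zt=Rt.apply([0,0,1]); print('z',zt,'y',Rt.apply([0,1,0]))
edge=np.array([.591,-.0105,.057+.033]); L=.322-.1+.08  # TCP to edge along axis
print('L',L,'goal',edge-zt*L, rel(edge-zt*L,Rt))
hi=edge-zt*L+[0,0,.12]; print('hi',hi,rel(hi,Rt))
E
python3 g.py
```

```text
[ 0.55523803 -0.37412198  0.43954593] [-3.14033786e+00  9.18573145e-04 -2.45172691e-01] [ 0.11842615 -0.074867   -1.29543928] 0.297303812268513 [-6.480e-01  4.760e-01  8.310e-01  1.000e-03  1.835e+00 -4.030e-01]
z [ 0.70243619 -0.08113816 -0.70710678] y [-1.14746688e-01 -9.93394784e-01  8.32667268e-17]
L 0.302 goal [0.37886427 0.01400372 0.30354625] (array([-1.0607, -1.3342,  0.5466]), array([ 0.0159,  0.2499, -0.0394]))
hi [0.37886427 0.01400372 0.42354625] (array([-1.0612, -1.3348,  0.0666]), array([ 0.0159,  0.2499, -0.0394]))
```

Request:
{"api": "step_arm", "payload": {"moves": [{"dx":-0.1,"dy":0,"dz":-0.02,"rx":0,"ry":0,"rz":0,"jaw":15},{"dx":-0.25,"dy":0,"dz":-0.04,"rx":0,"ry":0,"rz":0,"jaw":15},{"dx":-0.4,"dy":0,"dz":-0.04,"rx":0,"ry":0,"rz":0,"jaw":15},{"dx":-0.55,"dy":-0.02,"dz":-0.04,"rx":0,"ry":0,"rz":0,"jaw":15},{"dx":-0.7,"dy":-0.1,"dz":-0.04,"rx":0,"ry":0,"rz":0,"jaw":15},{"dx":-0.8,"dy":-0.2,"dz":-0.04,"rx":0,"ry":0,"rz":0,"jaw":15},{"dx":-0.85,"dy":-0.35,"dz":-0.04,"rx":0,"ry":0,"rz":0,"jaw":15},{"dx":-0.88,"dy":-0.45,"dz":-0.04,"rx":0,"ry":0,"rz":0,"jaw":15},{"dx":-0.88,"dy":-0.45,"dz":-0.04,"rx":0,"ry":0,"rz":0,"jaw":15}]}}

```text
time_s: 13.0
tcp_pos: [0.3687, -0.2094, 0.4491]
eef_rot: [-3.139, 0.002, -0.243]
force: [0.9, -0.1, -1.4]
gripper_width: 0.297
```

```bash
python3 g.py
```

```text
[ 0.36874807 -0.20941893  0.44906623] [-3.13944538e+00  1.86768204e-03 -2.42601293e-01] [ 0.85131933 -0.1394265  -1.41611043] 0.29657932635021445 [-6.040e-01 -2.430e-01  1.588e+00  1.000e-03  1.798e+00 -3.610e-01]
z [ 0.70243619 -0.08113816 -0.70710678] y [-1.14746688e-01 -9.93394784e-01  8.32667268e-17]
L 0.302 goal [0.37886427 0.01400372 0.30354625] (array([-0.1743, -0.876 ,  0.5843]), array([ 0.0153,  0.2502, -0.0388]))
hi [0.37886427 0.01400372 0.42354625] (array([-0.1752, -0.877 ,  0.1043]), array([ 0.0153,  0.2502, -0.0388]))
```

Request:
{"api": "step_arm", "payload": {"moves": [{"dx":-0.02,"dy":-0.1,"dz":0,"rx":0.001,"ry":0.02,"rz":-0.003,"jaw":15},{"dx":-0.04,"dy":-0.22,"dz":0,"rx":0.004,"ry":0.06,"rz":-0.01,"jaw":15},{"dx":-0.07,"dy":-0.36,"dz":0.02,"rx":0.006,"ry":0.1,"rz":-0.015,"jaw":15},{"dx":-0.1,"dy":-0.5,"dz":0.05,"rx":0.009,"ry":0.14,"rz":-0.02,"jaw":15},{"dx":-0.13,"dy":-0.64,"dz":0.07,"rx":0.012,"ry":0.18,"rz":-0.03,"jaw":15},{"dx":-0.16,"dy":-0.78,"dz":0.1,"rx":0.014,"ry":0.22,"rz":-0.035,"jaw":15},{"dx":-0.175,"dy":-0.877,"dz":0.104,"rx":0.015,"ry":0.25,"rz":-0.039,"jaw":15},{"dx":-0.175,"dy":-0.877,"dz":0.104,"rx":0.015,"ry":0.25,"rz":-0.039,"jaw":15},{"dx":-0.175,"dy":-0.877,"dz":0.104,"rx":0.015,"ry":0.25,"rz":-0.039,"jaw":15}]}}

```text
time_s: 13.9
tcp_pos: [0.379, 0.014, 0.4225]
eef_rot: [3.139, -0.781, -0.112]
force: [-0.4, -0.2, -0.5]
gripper_width: 0.298
```

```bash
python3 g.py
```

```text
[0.37898516 0.01395064 0.42252339] [ 3.13896729 -0.7812821  -0.11197674] [-0.36228439 -0.21200003 -0.54805468] 0.29843726739420534 [-0.047 -0.619  1.97  -0.057  1.011  0.077]
z [ 0.70243619 -0.08113816 -0.70710678] y [-1.14746688e-01 -9.93394784e-01  8.32667268e-17]
L 0.302 goal [0.37886427 0.01400372 0.30354625] (array([-0.3355, -0.001 ,  0.3375]), array([0.0002, 0.0013, 0.0007]))
hi [0.37886427 0.01400372 0.42354625] (array([ 0.0025, -0.0001, -0.0033]), array([0.0002, 0.0013, 0.0007]))
```

Request:
{"api": "step_arm", "payload": {"moves": [{"dx":-0.06,"dy":0,"dz":0.06,"rx":0,"ry":0.001,"rz":0,"jaw":15},{"dx":-0.14,"dy":0,"dz":0.14,"rx":0,"ry":0.001,"rz":0,"jaw":15},{"dx":-0.22,"dy":0,"dz":0.22,"rx":0,"ry":0.001,"rz":0,"jaw":15},{"dx":-0.27,"dy":0,"dz":0.27,"rx":0,"ry":0.001,"rz":0,"jaw":15},{"dx":-0.31,"dy":0,"dz":0.31,"rx":0,"ry":0.001,"rz":0,"jaw":15},{"dx":-0.31,"dy":0,"dz":0.31,"rx":0,"ry":0.001,"rz":0,"jaw":15},{"dx":-0.31,"dy":0,"dz":0.31,"rx":0,"ry":0.001,"rz":0,"jaw":15}]}}

```text
time_s: 14.6
tcp_pos: [0.3788, 0.0129, 0.3132]
eef_rot: [3.139, -0.783, -0.114]
force: [-0.1, -0.2, -0.1]
gripper_width: 0.295
```

```bash
python3 g.py; python3 - <<'E'
from h import *
import pickle
cs={n:snap(n) for n in('scene','top','wrist')}; pickle.dump(cs,open('c8.pkl','wb')); s=r.observe()
E=s['tcp_pos']+R.from_euler('xyz',s['eef_rot']).apply([0,0,.301]); print('edge pred',E)
o=np.zeros((600,800,3),np.uint8); 
for i,n in enumerate(('scene','top','wrist')):
    u=proj(cs[n],E)[0]; f=(5,5,2)[i]; w=400//f; h=(300//f) 
    x,y=(u-[w/2,h/2]).clip(0).astype(int); x=min(x,560-w); y=min(y,420-h); q=cv2.resize(cs[n]['img'][y:y+h,x:x+w],(w*f,h*f),interpolation=cv2.INTER_CUBIC)
    X,Y=((0,0),(400,0),(0,300))[i]; o[Y:Y+h*f,X:X+w*f]=q; print(n,u,'crop origin',x,y,'f',f,'pred in sheet',(u-[x,y])*f+[X,Y])
o[300:,400:]=cv2.resize(cs['scene']['img'][130:340,150:430],(400,300))
cv2.imwrite('pics/fin.png',o[:,:,::-1])
E
```

```text
[0.37877222 0.01292004 0.31315403] [ 3.13851815 -0.78335974 -0.11358302] [-0.11377952 -0.16713256 -0.08913039] 0.2946005169468446 [-0.05  -0.576  2.161 -0.069  0.775  0.094]
z [ 0.70243619 -0.08113816 -0.70710678] y [-1.14746688e-01 -9.93394784e-01  8.32667268e-17]
L 0.302 goal [0.37886427 0.01400372 0.30354625] (array([-0.0272, -0.0044,  0.0271]), array([0.0007, 0.0006, 0.0003]))
hi [0.37886427 0.01400372 0.42354625] (array([ 0.3115, -0.0034, -0.313 ]), array([0.0007, 0.0006, 0.0003]))
edge pred [ 0.59031999 -0.0113445   0.10137709]
scene [271.86843935 234.25446882] crop origin 231 204 f 5 pred in sheet [204.34219675 151.27234412]
top [275.36770251 201.90177736] crop origin 235 171 f 5 pred in sheet [601.83851255 154.50888681]
wrist [282.08078091 200.63545569] crop origin 182 125 f 2 pred in sheet [200.16156181 451.27091138]
```

View pics/fin.png

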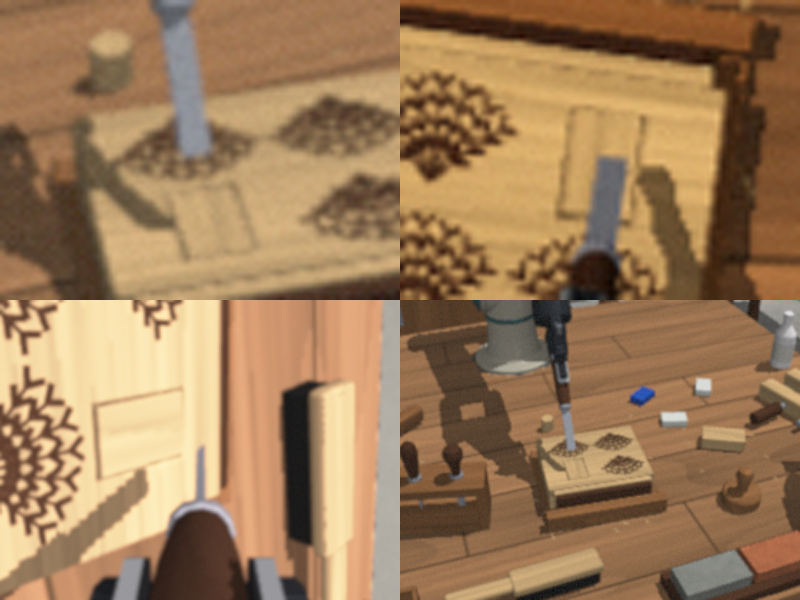

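```bash
python3 - <<'E'
from h import *
import pickle
cs=pickle.load(open('c8.pkl','rb')); t,sc=cs['top'],cs['scene']
pt=[235+211/5,171+158/5]; ps=[231+196/5,204+154.5/5]
(o1,d1),(o2,d2)=ray(t,[pt]),ray(sc,[ps]); k=np.linalg.lstsq(np.c_[d1[0],-d2[0]],o2-o1,rcond=None)[0]
print('edge',o1+d1[0]*k[0],o2+d2[0]*k[1])
print('patch top',plane(t,[[235+200/5,171+164/5]],.057),'scene',plane(sc,[[231+213/5,204+221/5]],.057))
s=r.observe(); R0=R.from_euler('xyz',s['eef_rot']); print(R0.inv().apply([0,.004,-.011])/.25, R0.inv().apply([0.002,.0035,-.011])/.25)
E
```

```text
edge [ 0.58891841 -0.01612807  0.09939164] [ 0.58904125 -0.01567089  0.09940362]
patch top [[ 0.59131075 -0.01081738  0.057     ]] scene [[ 0.59591309 -0.00949758  0.057     ]]
[-0.03240304 -0.01597758  0.02977851] [-0.02662629 -0.01490596  0.03556477]
```

The edge is 42 mm above the face, 3 mm too near and 5 mm too far right. Making the last correction.

Request:
{"api": "step_arm", "payload": {"moves": [{"dx":-0.012,"dy":-0.01,"dz":0.019,"rx":0,"ry":0,"rz":0,"jaw":15},{"dx":-0.024,"dy":-0.021,"dz":0.038,"rx":0,"ry":0,"rz":0,"jaw":15},{"dx":-0.024,"dy":-0.021,"dz":0.038,"rx":0,"ry":0,"rz":0,"jaw":15},{"dx":-0.024,"dy":-0.021,"dz":0.038,"rx":0,"ry":0,"rz":0,"jaw":15},{"dx":-0.024,"dy":-0.021,"dz":0.038,"rx":0,"ry":0,"rz":0,"jaw":15},{"dx":-0.024,"dy":-0.021,"dz":0.038,"rx":0,"ry":0,"rz":0,"jaw":15}]}}

```text
time_s: 15.35
tcp_pos: [0.3819, 0.0183, 0.3033]
eef_rot: [3.139, -0.786, -0.113]
force: [1.2, -0.9, -1.3]
gripper_width: 0.298
```

```bash
python3 - <<'E'
from h import *
s=r.observe(); E=s['tcp_pos']+R.from_euler('xyz',s['eef_rot']).apply([0,0,.301])+[-.0014,-.0046,-.002]
print(s['tcp_pos'],s['eef_rot'],'edge',E,s['gripper_width'],s['force'],abs(s['joint_vel']).max())
ok=np.hypot(*(E[:2]-[.592,-.0105]))<.006 and .02<E[2]-.057<.045 and s['gripper_width']>.27
print(ok)
if ok: print(r.job_done())
E
```

```text
[0.38189194 0.01833911 0.30329733] [ 3.13895877 -0.78626958 -0.11271527] edge [ 0.59207479 -0.01100888  0.08864448] 0.2984227408067157 [ 1.24898971 -0.8550058  -1.29901846] 0.0014892196341898508
True
the job is handed in; nothing more can be done
None
```

The job is handed in at about 15 s of the 56 s allowed. The patch is in the recess, and the gripper is holding the chisel over it at a carving slant. No verdict is reported on hand-in.

- **Patch:** I set it in the recess, and a close view showed an even gap all round. I then pressed it with the jaws shut; the wrist force read 17 N, then 5 N over the next 0.3 s.
- **Chisel:** I drew it straight up out of the rack, with its weight of about 1.3 N showing at the wrist. It is now tilted about 45° with the handle towards the robot. By calculation the edge is about 1 mm from the recess centre and 32 mm above the face. The arm was still when I handed in.
- **Disagreements:** The cameras differed by 2–6 mm. The chisel edge, located from the top and scene pictures, was about 5 mm off the position worked out from the arm pose, so I corrected by the pictures. I took no picture after that last correction.
- **Not measured:** I judged the flushness of the patch and the level of the edge by eye and from the arm pose.
- **Other objects:** The last view showed the other pieces and tools apparently where they were, though I did not measure this. One early move call was refused for missing keys, and nothing moved.

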